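# Rock the hardware tub to pour its nuts into the catch pan

### The arm

A 6-joint arm with a two-finger parallel gripper is mounted at the origin on a cart in front of the work surface, level with it; the furniture and walls round the work are solid. World frame = base frame: x ahead of the robot, y to its left, z up, the work surface at z = 0. Lengths are in m, angles in rad, forces in N, time in s.
With the tool pointing down it reaches from about 0.325 to 0.875 m from the base axis. Payload 4.4 kg.
Tool frame: the origin (TCP) lies on the centre line of the jaws, within the pads' length; the fingertips stand 22 mm ahead of it and the grasp point (between the pads) lies 3 mm ahead of it; z points along the fingers, x is the direction in which the jaws open and shut, and the axes are right-handed (so a half turn about z gives the same grasp; the last joint's range is limited). The gripper opens to 85 mm and grips with 20 to 120 N. Pads are 22 mm wide; open, the fingers measure 114 mm over their backs; the gripper's body (76 mm by 85 mm) begins 54 mm behind the grasp point. The pads swing forward as they close: fully open they stand 13 mm farther back than shut.
Start: joints at [1.095, 0.207, 1.542, -0, 1.393, -0.15], TCP at [0.184, 0.545, 0.253] pointing down, gripper open.
Joint ranges: [-2.73, 2.73], [-0.86, 2.22], [0.23, 2.46], [-1.11, 4.25], [0.08, 2.63], [-2.82, 2.82]. Speed limits (rad/s): [2.79, 2.79, 3.14, 3.14, 3.14, 3.14].

### API

Orientations are given as [roll, pitch, yaw] about the fixed x, y, z axes, in that order (R = Rz(yaw) Ry(pitch) Rx(roll)).
In Python, from plant import arm, camera gives the robot as it stands.
- The arm moves only by the tool play_rows, never from a script. Its argument "commands" is text: rows parted by semicolons, each of 4 numbers parted by spaces: the shift along the tool's x, y, z in mm, then the turn about the tool's z in degrees. A call has 1 to 12 rows; each row shifts and turns the pose as measured when the row begins, along the tool's axes as they then stand; what a row does not reach is not made up. A row lasts 1/12 s, in which the tool goes at most 41.7 mm and 7.16 degrees, less where a joint would pass 70% of its speed; a pose out of reach is approached as far as the arm can. A call with a gripper value outside its range is refused whole. "claw" is the finger opening in mm, from 0 to 85.4, set as the call begins (left out, the last holds). The fingers move at their own pace and stop on an object; "newtons" is the grip in N (left out, the last holds). Time passes only in rows, so rows that do not move let the fingers close. It gives the time, the measured TCP pose, the force and the opening at its end, in the units of the state.
- arm.get_state(): the state, without advancing time (a new reading comes with each control period).
- camera(name): name is "scene" or "top" or "wrist"; returns a dict with "frame" (480x640x3 uint8, red, green, blue), "z_map" (480x640 float32, m along the optical axis (not along the pixel's ray), 0 where there is no reading), "intrinsics" (3x3 intrinsics, pixels), "cam_to_world" (4x4, takes a point from camera to world coordinates). Camera axes: x right, y down, z forward; pixel columns grow to the right and rows downward; lengths in m; the calibration is good to about 2 mm. A picture is of the moment at which its call begins.
- arm.sign_off(): hands the job in, once; it reports no verdict.
The state is a dict: "t": time; "qpos": joint angles; "joint_velocities": joint speeds; "tau": joint torques, N m; "ee_pos": TCP position; "tcp_rot": TCP orientation; "ft_force": force on the tool from outside, world axes, zero at the start; "torque": the same for the moment, N m; "gripper_width": opening from 0.0 (shut) to 1.0 (fully open).
Only numpy, scipy, OpenCV 4.12 (cv2) and the standard library are available. Lean on these libraries where they do the work, as an engineer would, in place of code of your own. Each camera call takes 0.05 s, during which the arm holds its last target.

### The job

Slide the catch pan under the spout side of the heavy hardware tub, push the tub up against the stop strip on its riser and rock it forward there on its front base edge, without lifting it off the riser or tipping it right over, until all five hex nuts have slid out into the pan. Let the tub back down gently so that it stands upright on the riser again, with the nuts in the pan standing flat on the bench, and leave the oil can, the tape measure and the red pliers where they are.

Things in the scene. Friction and masses are not known exactly. Their poses are not given: they have to be found in the camera images.
- tub: heavy grey steel scoop bin, open on top, 110 mm wide, 155 mm high at the rear, 0.9 to 2 kg plus nuts, loose on the riser on two round foot bars (20 mm diameter, along y, axes 10 mm up at x = -65 and +50 mm). Origin: on the underside; z up, -x the spout side, +x the rear. Inside floor at z = 27 mm; from x = -28 mm a ramp rises at 22 degrees to the lip
- tub_rim (a point): middle of the top of the tub's rear rim, a bead of 10 mm diameter (tub x = +81, z = 155 mm). Below it the flat rear wall's outer face is at tub x = +83 mm. A ledge, 96 mm wide, stands 15 mm out from the wall with its top at z = 112 mm: fingers push between ledge and bead. Same axes as the tub
- tub_edge (a point): middle of the tub's front base edge, the underside of its front foot bar (tub x = -65, z = 0 mm), on which it rocks. Rocking takes 5 to 13 N near the rear rim, fading to nothing at the balance point, which lies between 56 and 68 degrees depending on the tub's unknown ballast; short of it the tub falls back by itself, past it it goes over
- tub_lip (a point): middle of the spout's lip (tub x = -125, z = 66 mm). The nuts slide out one by one at tilts of about 38 to 54 degrees, depending on friction
- riser: fixed riser, 70 mm high, 150 mm wide (its y), x = -105 to +105 mm, origin on the bench; -x: pouring side. On its slick top the tub slides at 1 to 4 N until its front foot bar meets a 6 mm high stop strip, whose rear face lies unmeasured at x = -93 to -50 mm; only then does it rock. The lip then reaches 20 to 60 mm beyond the pouring side, 10 mm or more above the pan; nuts drop 20 to 130 mm beyond
- pan_mid (a point): centre, half-way up, of the loose aluminium catch pan: 150 mm (its x) by 146 mm (its y), 45 mm high, walls and floor 4 mm, about 0.4 kg; z up, its handle points to its -x
- pan_grip (a point): grip point on the pan's stub handle, a level round dark-wood bar of 16 mm diameter along the pan's x, 28 mm above the bench; the point is 135 mm from the pan's centre, 60 mm out from its wall; the bar ends 29 mm further out. Same axes as the pan
- oil_can_mid (a point): brown oil can with a long upright spout, loose bystander, 72 mm wide and 136 mm high; point 30 mm above its base
- tape_measure_mid (a point): black and yellow tape measure lying flat, loose bystander, 64 x 96 x 34 mm; its centre
- red_pliers_mid (a point): red-handled pliers lying flat, loose bystander, 178 mm long, 17 mm high; its centre
- nut_a_mid (a point): dark steel hex nut, 28 x 24 x 13 mm, 40 g, one of five loose in the tub; its centre
- nut_b_mid (a point): dark steel hex nut, 28 x 24 x 13 mm, 40 g, one of five loose in the tub; its centre
- nut_c_mid (a point): dark steel hex nut, 28 x 24 x 13 mm, 40 g, one of five loose in the tub; its centre
- nut_d_mid (a point): dark steel hex nut, 28 x 24 x 13 mm, 40 g, one of five loose in the tub; its centre
- nut_e_mid (a point): dark steel hex nut, 28 x 24 x 13 mm, 40 g, one of five loose in the tub; its centre

How it is judged:
On the way, in this order (a step that is already met when the one before it is completed fails the run):
1. the pan lies beside the riser on the spout side, under where the lip comes down, while the tub still stands (x of pan_mid in the frame of riser between -0.23 and -0.14 m and y of pan_mid in the frame of riser between -0.05 and 0.05 m and angle between tub's own z axis and vertical below 0.1 rad), for 0.2 s.
2. the tub is rocked forward on its front base edge by more than 35 degrees (angle between tub's own z axis and vertical above 0.61 rad and height (world z) of tub_edge below 0.095 m), for 0.2 s.
At the end, for the whole second after the job is handed in: All five nuts lie inside the pan below its rim, the pan stands flat on the bench, and the tub stands upright (within 0.05 rad) and still on the riser, its front base edge 0 to 75 mm behind the riser's pouring edge and within 30 mm of its middle (x of nut_a_mid in the frame of pan_mid between -0.071 and 0.071 m and y of nut_a_mid in the frame of pan_mid between -0.069 and 0.069 m and z of each of nut_a_mid, nut_b_mid, nut_c_mid, nut_d_mid, nut_e_mid in the frame of pan_mid below 0.022 m and x of nut_b_mid in the frame of pan_mid between -0.071 and 0.071 m and y of nut_b_mid in the frame of pan_mid between -0.069 and 0.069 m and x of nut_c_mid in the frame of pan_mid between -0.071 and 0.071 m and y of nut_c_mid in the frame of pan_mid between -0.069 and 0.069 m and x of nut_d_mid in the frame of pan_mid between -0.071 and 0.071 m and y of nut_d_mid in the frame of pan_mid between -0.069 and 0.069 m and x of nut_e_mid in the frame of pan_mid between -0.071 and 0.071 m and y of nut_e_mid in the frame of pan_mid between -0.069 and 0.069 m and angle between each of tub, pan_mid's own z axis and vertical below 0.05 rad and x of tub_edge in the frame of riser between -0.105 and -0.03 m and y of tub_edge in the frame of riser between -0.03 and 0.03 m and height (world z) of tub_edge between 0.064 and 0.076 m and linear speed of tub below 0.02 m/s and height (world z) of pan_mid below 0.03 m); the robot touches nothing.
It fails at once if the tub's front base edge is lifted more than 25 mm off the riser (height (world z) of tub_edge above 0.095 m).
It fails at once if the tub is tipped right over (beyond 72 degrees) (angle between tub's own z axis and vertical above 1.257 rad).
It fails at once if the tub is dropped or slammed (turning faster than 3 rad/s) (angular speed of tub above 3 rad/s).
It fails at once if the oil can, tape measure or red pliers is moved more than 40 mm (distance of any of oil_can_mid, tape_measure_mid, red_pliers_mid from where it was at the start of the episode above 0.04 m).
It also fails if it takes over 69 s, if anything falls off the work surface, if the arm or the gripper's body presses on something with over 40 N, if the wrist force passes 120 N, or if a joint passes its speed limit or range.

## Working session

There is one attempt and no reset: what is moved stays moved. The work goes in short steps, Python scripts to look and compute and a tool call to move; the robot and the scene stay as the last step left them, time stands still between calls to the robot, and variables do not carry over. Pictures are saved under pics/ and viewed, and the job is handed in when it is done.

Besides the shell and the picture viewer there is one more tool, called after "Emit:" in YAML: its name, and indented under it one key for each argument. play_rows: Moves the arm, as the interface text tells. Its arguments: {"type":"object","properties":{"commands":{"type":"string"},"claw":{"type":"number"},"newtons":{"type":"number"}},"required":["commands"]}

```bash
ls; mkdir -p pics; python3 - <<'E'
from plant import arm,camera
import cv2,numpy as np
print(arm.get_state())
for n in ["scene","top","wrist"]:
    c=camera(n); cv2.imwrite(f"pics/{n}0.png",c["frame"][:,:,::-1]); np.savez(f"{n}0.npz",**c)
    print(n,c["intrinsics"].tolist(),np.round(c["cam_to_world"],3).tolist())
E
```

```text
pics
{'t': 0.0, 'qpos': array([ 1.09550644e+00,  2.07464814e-01,  1.54294135e+00,  2.87620417e-05,
        1.39351574e+00, -1.50492171e-01]), 'joint_velocities': array([ 0.00016506, -0.000444  , -0.00072126, -0.00053503,  0.0009197 ,
        0.00210707]), 'tau': array([ 6.79807381e-04, -3.83019984e+01, -2.91604775e+01, -8.84992824e-05,
        1.05479074e-02,  3.58732265e-06]), 'ee_pos': array([0.18316491, 0.54430357, 0.25210625]), 'tcp_rot': array([-3.14121546e+00,  2.29868354e-03,  1.24599394e+00]), 'ft_force': array([0.11533429, 0.40023469, 0.15781609]), 'torque': array([-0.00398068, -0.03315599, -0.01844191]), 'gripper_width': 1.0021527760455324}
scene [[530.4406696760151, 0.0, 321.98309650141573], [0.0, 530.4406696760151, 240.9400558836944], [0.0, 0.0, 1.0]] [[0.901, -0.378, 0.213, 0.229], [-0.434, -0.794, 0.425, -0.404], [0.009, -0.475, -0.88, 1.256], [0.0, 0.0, 0.0, 1.0]]
top [[616.2582764071883, 0.0, 332.01649158812205], [0.0, 616.2582764071883, 237.0129673399796], [0.0, 0.0, 1.0]] [[-0.025, -0.997, 0.071, 0.417], [-1.0, 0.026, 0.01, 0.115], [-0.012, -0.071, -0.997, 1.352], [0.0, 0.0, 0.0, 1.0]]
wrist [[397.23375361055054, 0.0, 318.9780040103155], [0.0, 397.23375361055054, 234.36314544038655], [0.0, 0.0, 1.0]] [[0.319, 0.9, 0.298, 0.107], [0.948, -0.303, -0.103, 0.57], [-0.002, 0.315, -0.949, 0.372], [0.0, 0.0, 0.0, 1.0]]
```

View pics/scene0.png

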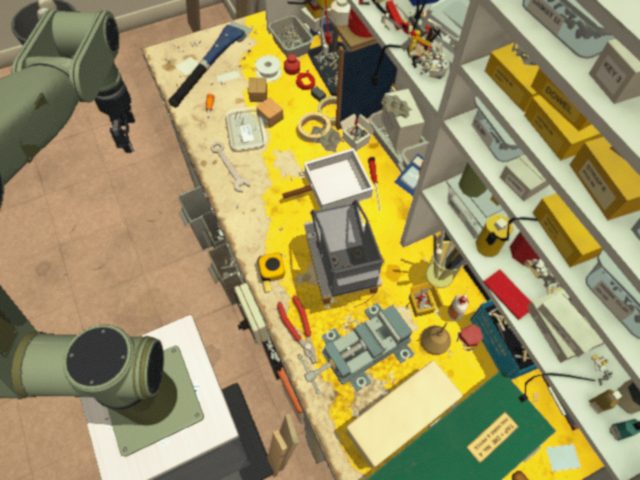

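View pics/top0.png

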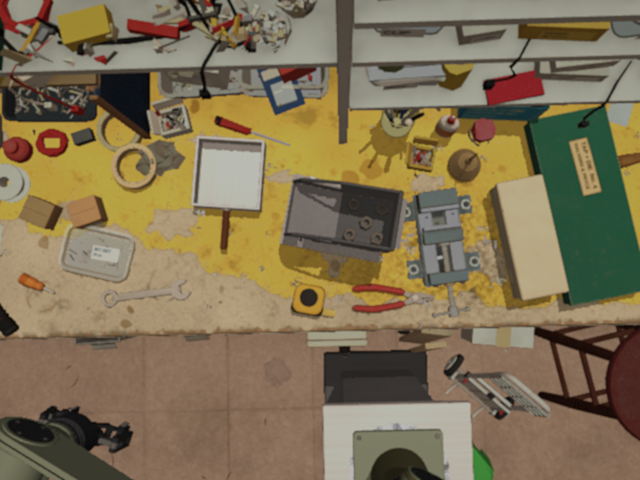

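View pics/wrist0.png

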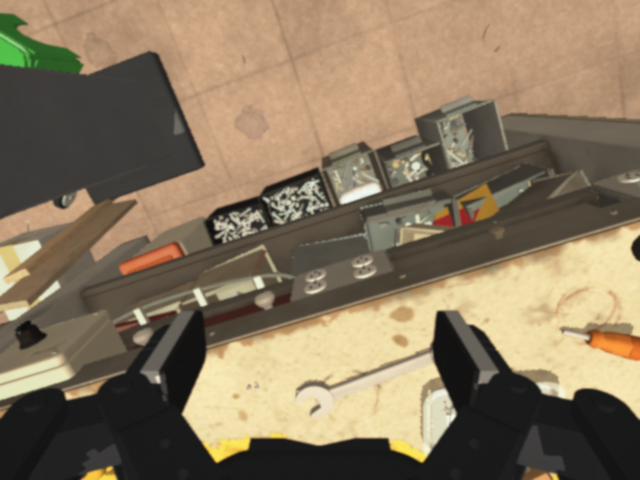

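```bash
cat > h.py <<'E'
import numpy as np,cv2
def pts(c):
    z=c["z_map"];K=c["intrinsics"];T=c["cam_to_world"]
    v,u=np.mgrid[0:z.shape[0],0:z.shape[1]]
    P=np.stack([(u-K[0,2])/K[0,0]*z,(v-K[1,2])/K[1,1]*z,z],-1)
    W=P@T[:3,:3].T+T[:3,3]; W[z<=0]=np.nan
    return W
def ray(c,u,v,h):
    K=c["intrinsics"];T=c["cam_to_world"]
    d=T[:3,:3]@np.array([(u-K[0,2])/K[0,0],(v-K[1,2])/K[1,1],1]);o=T[:3,3]
    return o+d*(h-o[2])/d[2]
E
python3 - <<'E'
from h import *
c=dict(np.load("top0.npz"));W=pts(c);H=W[...,2]
np.set_printoptions(precision=3,suppress=True,linewidth=200)
for u,v in [(250,230),(150,290),(300,240),(295,205),(345,225),(360,180),(397,210),(440,240),(440,195),(455,270),(465,160),(310,300),(380,300),(228,175),(225,230),(335,260),(395,120),(290,140)]: print((u,v),W[v,u])
m=(np.nan_to_num(np.clip(H,-.02,.23))+.02)/.25*255
im=cv2.applyColorMap(m.astype(np.uint8),cv2.COLORMAP_JET)[90:350,160:500]
cv2.imwrite("pics/h0.png",cv2.resize(im,None,fx=2.2,fy=2.2,interpolation=0))
im=c["frame"][90:350,160:500,::-1]
cv2.imwrite("pics/c0.png",cv2.resize(im,None,fx=2.2,fy=2.2,interpolation=cv2.INTER_CUBIC))
E
```

```text
(250, 230) [0.533 0.309 0.002]
(150, 290) [0.407 0.528 0.01 ]
(300, 240) [0.503 0.195 0.075]
(295, 205) [0.569 0.199 0.137]
(345, 225) [0.53  0.101 0.098]
(360, 180) [0.638 0.064 0.002]
(397, 210) [0.544 0.006 0.223]
(440, 240) [ 0.497 -0.098  0.059]
(440, 195) [ 0.591 -0.101  0.064]
(455, 270) [ 0.433 -0.132  0.03 ]
(465, 160) [ 0.667 -0.159  0.049]
(310, 300) [0.377 0.179 0.036]
(380, 300) [0.373 0.028 0.002]
(228, 175) [0.655 0.355 0.01 ]
(225, 230) [0.532 0.358 0.034]
(335, 260) [0.462 0.124 0.002]
(395, 120) [ 0.769 -0.017  0.007]
(290, 140) [ 0.733  0.217 -0.005]
```

View pics/h0.png

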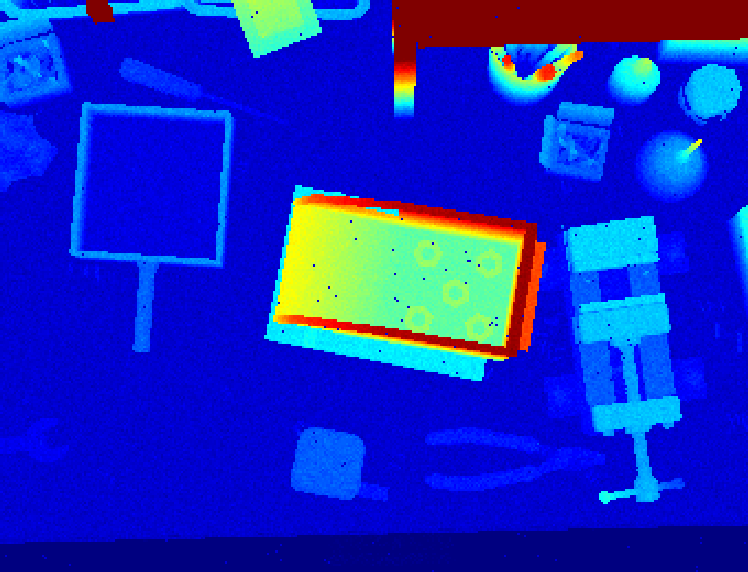

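View pics/c0.png

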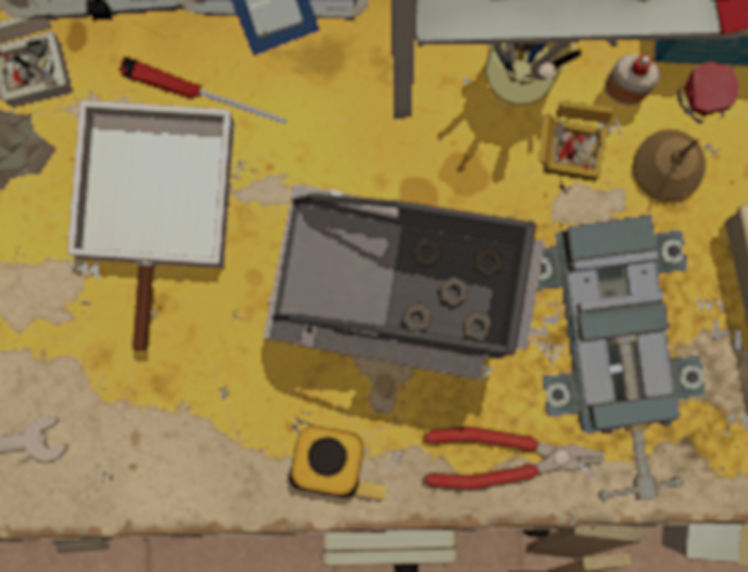

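```bash
python3 - <<'E'
from h import *
np.set_printoptions(precision=4,suppress=True,linewidth=200)
for n in ["top","scene"]:
    c=dict(np.load(n+"0.npz"));W=pts(c);H=W[...,2];X=W[...,0];Y=W[...,1]
    print(n)
    reg=(X>.42)&(X<.66)&(Y>-.05)&(Y<.26)
    def rect(m):
        m=cv2.morphologyEx(m.astype(np.uint8),cv2.MORPH_OPEN,np.ones((2,2),np.uint8))
        k,l,s,_=cv2.connectedComponentsWithStats(m);i=1+np.argmax(s[1:,4]);mm=l==i
        r=cv2.minAreaRect(W[mm][:,:2].astype(np.float32));return mm.sum(),r,cv2.boxPoints(r)
    print("bead",*rect(reg&(H>.218)))
    print("whole tub+riser",*rect(reg&(H>.06)))
    print("riser strip",*rect(reg&(H>.062)&(H<.078)&(X<.56)))
    m=reg&(H>.06)&(H<.08)
    print("pan",*rect((H>.035)&(H<.06)&(X>.5)&(X<.8)&(Y>.24)&(Y<.46)&((X>.58))))
    print("handle",*rect((H>.02)&(H<.05)&(X>.45)&(X<.572)&(Y>.3)&(Y<.42)))
    print("can",*rect((H>.015)&(X>.6)&(X<.72)&(Y<-.1)&(Y>-.22)))
    print("tape",*rect((H>.02)&(X>.33)&(X<.43)&(Y<.24)&(Y>.1)))
    print("vise",*rect((H>.02)&(X>.35)&(X<.66)&(Y<-.03)&(Y>-.2)))
c=dict(np.load("top0.npz"))
for p in [(280.5,243.6),(380.5,263),(294,174.5)]: print(ray(c,*p,.07))
E
```

```text
top
bead 588 ((0.5222762227058411, 0.008479475975036621), (0.06760711222887039, 0.1765408217906952), 43.7773323059082) [[ 0.4368  0.0488]
 [ 0.5589 -0.0786]
 [ 0.6078 -0.0319]
 [ 0.4856  0.0956]]
whole tub+riser 8332 ((0.5448155999183655, 0.10026094317436218), (0.2578691244125366, 0.14996297657489777), 77.854736328125) [[ 0.4444 -0.01  ]
 [ 0.591  -0.0416]
 [ 0.6452  0.2105]
 [ 0.4986  0.2421]]
riser strip 966 ((0.4918147325515747, 0.12906497716903687), (0.21782776713371277, 0.05976960062980652), 70.19197845458984) [[0.4268 0.0367]
 [0.483  0.0165]
 [0.5568 0.2214]
 [0.5006 0.2417]]
pan 650 ((0.6562768220901489, 0.3515074551105499), (0.16153767704963684, 0.14947345852851868), 88.17333221435547) [[0.579  0.2732]
 [0.7284 0.2684]
 [0.7336 0.4299]
 [0.5842 0.4346]]
handle 280 ((0.5308960676193237, 0.35885879397392273), (0.013311068527400494, 0.08350057899951935), 81.05966186523438) [[0.4886 0.3588]
 [0.5711 0.3458]
 [0.5732 0.3589]
 [0.4907 0.3719]]
can 741 ((0.6535145044326782, -0.1663646101951599), (0.059902820736169815, 0.04999266937375069), 55.38338851928711) [[ 0.6159 -0.1768]
 [ 0
[... 1339 characters left out ...]
.3538]
 [0.5746 0.3451]
 [0.5767 0.3656]
 [0.4898 0.3742]]
can 591 ((0.6666403412818909, -0.1555619239807129), (0.08284357190132141, 0.047317713499069214), 47.53316116333008) [[ 0.6212 -0.1701]
 [ 0.6561 -0.2021]
 [ 0.7121 -0.141 ]
 [ 0.6772 -0.109 ]]
tape 592 ((0.3769400417804718, 0.18403944373130798), (0.07661355286836624, 0.06022381782531738), 76.75701904296875) [[0.3389 0.1536]
 [0.3975 0.1399]
 [0.415  0.2144]
 [0.3564 0.2282]]
vise 2982 ((0.4945509731769562, -0.12114344537258148), (0.27633658051490784, 0.07508228719234467), 17.11834144592285) [[ 0.3515 -0.1259]
 [ 0.3736 -0.1977]
 [ 0.6376 -0.1164]
 [ 0.6155 -0.0446]]
[0.4971 0.236  0.07  ]
[0.4513 0.0289 0.07  ]
[0.6418 0.2048 0.07  ]
```

```bash
python3 - <<'E'
from h import *
np.set_printoptions(precision=4,suppress=True,linewidth=200)
c=dict(np.load("top0.npz"));W=pts(c);H=W[...,2];X=W[...,0];Y=W[...,1]
d=np.array([.213,.977]);e=np.array([.977,-.213]);C=np.array([.547,.118])
rx=-((W[...,:2]-C)@d);ry=(W[...,:2]-C)@e   # riser frame
reg=(abs(rx)<.16)&(abs(ry)<.09)
# ledge
m=reg&(H>.172)&(H<.19)&(rx>.06)
print("ledge n",m.sum(),"rx",np.percentile(rx[m],[2,50,98]),"ry",np.percentile(ry[m],[1,50,99]))
m=reg&(H>.217)&(rx>.04)&(abs(ry)<.045)
print("bead n",m.sum(),"rx",np.percentile(rx[m],[2,50,98]),np.polyfit(ry[m],rx[m],1),"z",np.percentile(H[m],[50,98]))
for lo in np.arange(-.075,.076,.015):
    s=reg&(ry>lo)&(ry<lo+.015)
    b=s&(H>.217)&(rx>.04); l=s&(H>.172)&(H<.19)&(rx>.06)
    hi=s&(H>.12)
    print(round(lo,3),"bead rx",np.median(rx[b]) if b.any() else None,"ledge max",rx[l].max() if l.any() else None,"front min rx",rx[hi].min() if hi.any() else None)
# side walls ry extents vs H
for lo in np.arange(-.1,.09,.02):
    s=reg&(rx>lo)&(rx<lo+.02)&(H>.15)
    if s.any(): print("rx",round(lo,2),"ry range",ry[s].min(),ry[s].max())
# riser top
s=reg&(H>.06)&(H<.08)
print("riser top ry min by rx",[(round(a,2),ry[s&(rx>a)&(rx<a+.03)].min()) for a in np.arange(-.1,.09,.03)])
print("riser rx ext at ry<-.06",rx[s&(ry<-.06)].min(),rx[s&(ry<-.06)].max())
# pan frame
p=(H>.037)&(H<.055)&(X>.56)&(X<.75)&(Y>.25)&(Y<.45)
pp=W[p][:,:2]
for nm,a,b in [("right",(Y<.295),None),("left",(Y>.41),None)]:
    q=p&a&(X>.6)&(X<.71);print(nm,np.polyfit(X[q],Y[q],1),np.polyval(np.polyfit(X[q],Y[q],1),.655),q.sum())
for nm,a in [("near",(X<.6)),("far",(X>.71))]:
    q=p&a&(Y>.3)&(Y<.41);f=np.polyfit(Y[q],X[q],1);print(nm,f,np.polyval(f,.352),q.sum())
q=(H>.02)&(H<.05)&(X>.48)&(X<.568)&(Y>.33)&(Y<.39);f=np.polyfit(X[q],Y[q],1);print("handle",f,np.polyval(f,.522),X[q].min())
E
```

```text
ledge n 292 rx [0.066  0.1247 0.1306] ry [-0.0546  0.0069  0.0535]
bead n 262 rx [0.1083 0.1131 0.1182] [-0.0206  0.1132] z [0.2241 0.2292]
-0.075 bead rx None ledge max None front min rx -0.08926818312124252
-0.06 bead rx 0.0840351333281765 ledge max 0.13014561111563194 front min rx -0.09462696352197845
-0.045 bead rx 0.11398069278153386 ledge max 0.13090760079892355 front min rx -0.09389859939783712
-0.03 bead rx 0.11351923368438281 ledge max 0.13089176586503906 front min rx -0.09528870591873222
-0.015 bead rx 0.11346897662646989 ledge max 0.1308738612603741 front min rx -0.09520566882791594
0.0 bead rx 0.1130562118919596 ledge max 0.13016167605488743 front min rx -0.09538483563876361
0.015 bead rx 0.11250624073439164 ledge max 0.12991789403515877 front min rx -0.09662501643643112
0.03 bead rx 0.11200598680936161 ledge max 0.12954863080530626 front min rx -0.09627595868428813
0.045 bead rx 0.08274554223716277 ledge max 0.12924158015209192 front min rx -0.09749285188507904
0.06 bead rx None ledge max None front min rx None
0.075 bead rx None ledge max None front min rx None
rx -0.1 
[... 590 characters left out ...]
y min by rx [(np.float64(-0.1), np.float64(-0.07398472469350732)), (np.float64(-0.07), np.float64(-0.07408302158469933)), (np.float64(-0.04), np.float64(-0.07409497300447655)), (np.float64(-0.01), np.float64(-0.07422187805918459)), (np.float64(0.02), np.float64(-0.07430708335508344)), (np.float64(0.05), np.float64(-0.07444639779920453)), (np.float64(0.08), np.float64(-0.07455874912750872))]
riser rx ext at ry<-.06 -0.10650535252593199 0.10328337853595353
right [-0.0929  0.3374] 0.2765194500844531 146
left [-0.0938  0.4801] 0.418662118666478 172
near [0.0925 0.5469] 0.5794607198433566 162
far [0.0888 0.6954] 0.7266897948590646 164
handle [-0.0882  0.4053] 0.3592567679535418 0.4904833912476288
```

```bash
cat > go.py <<'E'
import sys,numpy as np
from plant import arm
# usage: go.py x y z yawdeg -> turn and shift in tool frame (after the turn)
def delta(x,y,z,yaw):
    s=arm.get_state();p=s["ee_pos"];w=np.degrees(s["tcp_rot"][2])
    tw=(w-yaw+180)%360-180
    a=np.radians(yaw);D=np.array([x,y,z])-p
    return np.array([D[0]*np.cos(a)+D[1]*np.sin(a),D[0]*np.sin(a)-D[1]*np.cos(a),-D[2]])*1e3,tw,p,w,s
if __name__=="__main__":
    d,t,p,w,s=delta(*map(float,sys.argv[1:5]))
    print("shift mm",d.round(1),"turn",round(t,2),"pos",p.round(4),"yaw",round(w,2),"F",s["ft_force"].round(1),"t",round(s["t"],2),"w",round(s["gripper_width"],3))
E
python3 go.py .519 .3595 .25 84.7
```

```text
shift mm [-153.1  351.4    2.4] turn -13.31 pos [0.1832 0.5444 0.2524] yaw 71.39 F [ 0.2  0.2 -0.6] t 0.15 w 0.997
```

Emit:
play_rows:
  commands: "0 0 0 -6.6; 0 0 0 -6.6; -15.3 35.1 0 0; -15.3 35.1 0 0; -15.3 35.1 0 0; -15.3 35.1 0 0; -15.3 35.1 0 0; -15.3 35.1 0 0; -15.3 35.1 0 0; -15.3 35.1 0 0; -15.3 35.1 0 0; -15.3 35.1 0 0"
  claw: 60

```text
t: 1.15
ee_pos: [0.5248, 0.3601, 0.2454]
tcp_rot: [-3.131, 0.006, 1.506]
ft_force: [-0.7, -0.1, -0.3]
gripper_width: 0.702
```

```bash
python3 go.py .519 .3595 .032 84.7
```

```text
shift mm [ -1.1  -5.7 213.4] turn 1.57 pos [0.5248 0.3601 0.2454] yaw 86.27 F [-0.7 -0.1 -0.3] t 1.15 w 0.702
```

Emit:
play_rows:
  commands: "-0.5 -3 20 1.5; -0.5 -3 35 0; 0 0 35 0; 0 0 35 0; 0 0 30 0; 0 0 20 0; 0 0 10 0; 0 0 0 0"

```text
t: 1.82
ee_pos: [0.5301, 0.3505, 0.0533]
tcp_rot: [-3.139, 0.005, 1.462]
ft_force: [-0.9, -0.4, 0.0]
gripper_width: 0.704
```

```bash
python3 go.py .519 .3595 .032 84.7; python3 - <<'E'
from h import *
from plant import camera
c=camera("wrist");cv2.imwrite("pics/w1.png",c["frame"][:,:,::-1])
E
```

```text
shift mm [  8.  -11.9  21.3] turn -0.91 pos [0.5301 0.3505 0.0533] yaw 83.79 F [-0.9 -0.4  0. ] t 1.82 w 0.704
```

View pics/w1.png

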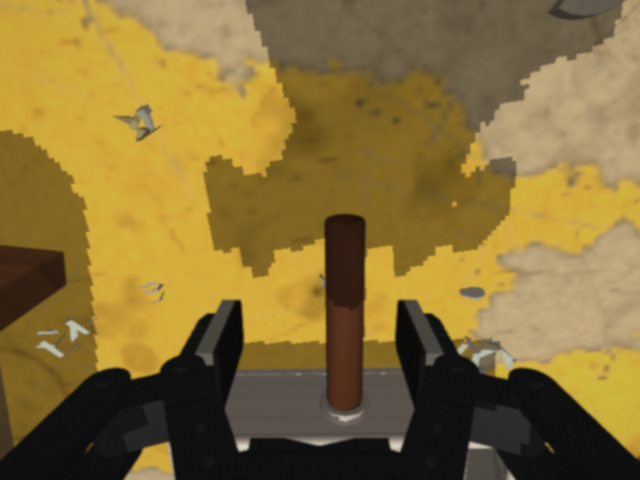

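Emit:
play_rows:
  commands: "8 -12 0 -0.9; 0 0 0 0; 0 0 10 0; 0 0 11 0; 0 0 0 0"

```text
t: 2.28
ee_pos: [0.523, 0.3647, 0.0399]
tcp_rot: [3.131, -0.003, 1.481]
ft_force: [-1.3, -0.3, -0.4]
gripper_width: 0.699
```

```bash
python3 go.py .519 .3595 .032 84.7
```

```text
shift mm [-5.5 -3.5  7.9] turn 0.18 pos [0.523  0.3647 0.0399] yaw 84.88 F [-1.3 -0.3 -0.4] t 2.28 w 0.699
```

Emit:
play_rows:
  commands: "-5 -3 5 0; 0 0 3 0; 0 0 0 0"

```text
t: 2.53
ee_pos: [0.5201, 0.3599, 0.0318]
tcp_rot: [3.129, -0.004, 1.482]
ft_force: [0.3, 0.4, -0.1]
gripper_width: 0.705
```

Emit:
play_rows:
  commands: "0 0 0 0; 0 0 0 0; 0 0 0 0; 0 0 0 0; 0 0 0 0; 0 0 0 0; 0 0 0 0; 0 0 0 0"
  claw: 0
  newtons: 40

```text
t: 3.2
ee_pos: [0.5203, 0.3596, 0.0318]
tcp_rot: [3.129, -0.004, 1.482]
ft_force: [-1.3, -0.0, -0.0]
gripper_width: 0.173
```

```bash
python3 go.py .454 .3246 .032 77.7; python3 - <<'E'
from h import *
from plant import camera
c=camera("wrist");cv2.imwrite("pics/w2.png",c["frame"][:,:,::-1])
E
```

```text
shift mm [-48.3 -57.3  -0.2] turn 7.2 pos [0.5203 0.3596 0.0318] yaw 84.9 F [-1.3 -0.  -0. ] t 3.2 w 0.173
```

View pics/w2.png

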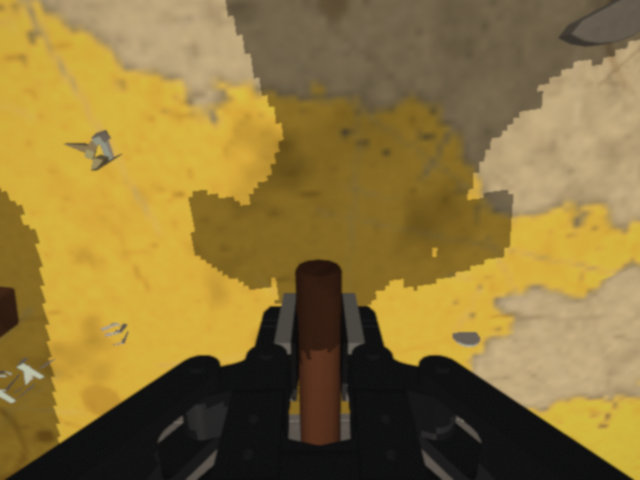

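Emit:
play_rows:
  commands: "0 -10 0 0; 0 -10 0 0; -3 -10 0 1.2; -5 -10 0 1.2; -5 -10 0 1.2; -5 -7 0 1.2; -5 -5 0 1.2; -5 0 0 1.2; -5 0 0 0; 0 0 0 0"

```text
t: 4.08
ee_pos: [0.4481, 0.335, 0.0318]
tcp_rot: [3.124, -0.011, 1.353]
ft_force: [1.1, 0.7, -2.3]
gripper_width: 0.174
```

```bash
python3 go.py .454 .3246 .032 77.7
```

```text
shift mm [-8.9  8.  -0.2] turn -0.19 pos [0.4481 0.335  0.0318] yaw 77.51 F [ 1.1  0.7 -2.3] t 4.08 w 0.174
```

```bash
cat > pan.py <<'E'
from h import *
from plant import camera
import sys
np.set_printoptions(precision=4,suppress=True)
c=camera("top");cv2.imwrite(f"pics/{sys.argv[1]}.png",cv2.resize(c["frame"][90:350,160:500,::-1],None,fx=2.2,fy=2.2,interpolation=cv2.INTER_CUBIC))
W=pts(c);H=W[...,2]
d=np.array([.213,.977]);e=np.array([.977,-.213]);C=np.array([.547,.118])
rx=-((W[...,:2]-C)@d);ry=(W[...,:2]-C)@e
m=(H>.037)&(H<.055)&(rx<-.095)&(rx>-.30)&(abs(ry)<.14)&(ry>-.09)
m=cv2.morphologyEx(m.astype(np.uint8),cv2.MORPH_OPEN,np.ones((2,2),np.uint8))>0
r=cv2.minAreaRect(np.stack([rx[m],ry[m]],-1).astype(np.float32));print("pan rect riser frame",r)
print("rx 1,99%",np.percentile(rx[m],[1,99]),"ry",np.percentile(ry[m],[1,99]))
for n,q,A,B in [("far edge",m&(ry>.055),rx,ry),("outer",m&(rx<np.percentile(rx[m],1)+.012),ry,rx),("riserside",m&(rx>np.percentile(rx[m],99)-.008),ry,rx)]:
    f=np.polyfit(A[q],B[q],1);print(n,"slope deg",np.degrees(np.arctan(f[0])),"at mid",np.polyval(f,np.mean(A[q])))
E
python3 pan.py p1
```

```text
pan rect riser frame ((-0.19438116252422333, -0.012253127992153168), (0.153182715177536, 0.1675136536359787), 1.1431411504745483)
rx 1,99% [nan nan] ry [nan nan]
far edge slope deg 0.5031874792263538 at mid 0.06258458048196625Traceback (most recent call last):
  File "pan.py", line 14, in <module>
    f=np.polyfit(A[q],B[q],1);print(n,"slope deg",np.degrees(np.arctan(f[0])),"at mid",np.polyval(f,np.mean(A[q])))
    raise TypeError("expected non-empty vector for x")
TypeError: expected non-empty vector for x
```

View pics/p1.png

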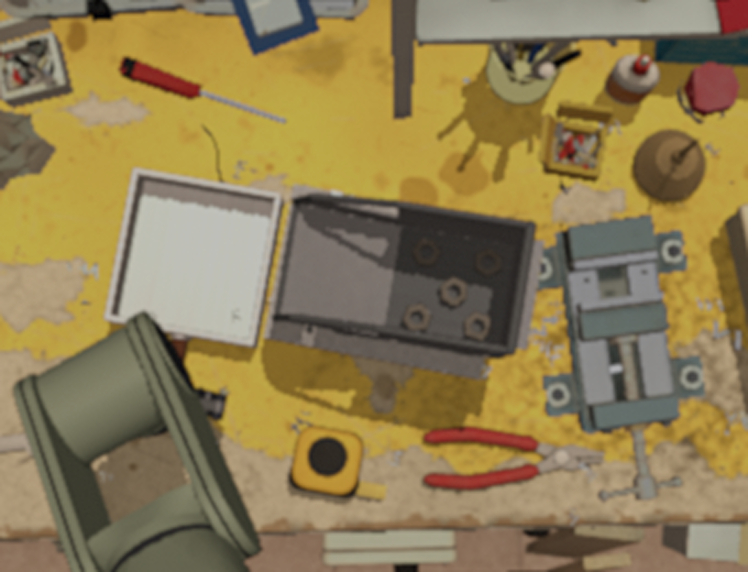

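Emit:
play_rows:
  commands: "0 4 0 0; -3 4 0 0; -3 2 0 0; -2 0 0 0; 0 0 0 0; 0 0 0 0"

```text
t: 4.63
ee_pos: [0.4558, 0.3249, 0.0318]
tcp_rot: [3.129, -0.012, 1.351]
ft_force: [-0.6, 1.7, 0.4]
gripper_width: 0.172
```

```bash
sed -i 's/np.percentile/np.nanpercentile/g; s/^m=(H>.037)/m=np.isfinite(H)\&(H>.037)/' pan.py; python3 go.py .454 .3246 .032 77.7; sed -i 's/^m=cv2.*$/m=(cv2.morphologyEx(m.astype(np.uint8),cv2.MORPH_OPEN,np.ones((2,2),np.uint8))>0)\&m/' pan.py; python3 pan.py p2
```

```text
shift mm [-0.7 -1.7 -0.2] turn -0.3 pos [0.4558 0.3249 0.0318] yaw 77.4 F [-0.6  1.7  0.4] t 4.63 w 0.172
pan rect riser frame ((-0.18216854333877563, -0.0013626143336296082), (0.14579914510250092, 0.15363653004169464), 0.6068756580352783)
rx 1,99% [-0.2545 -0.1093] ry [-0.0755  0.0753]
far edge slope deg 0.3238926698006349 at mid 0.07149813894044199
outer slope deg -0.6777528833477483 at mid -0.25169157391556096
riserside slope deg -0.33602190731679205 at mid -0.11128865347819018
```

View pics/p2.png

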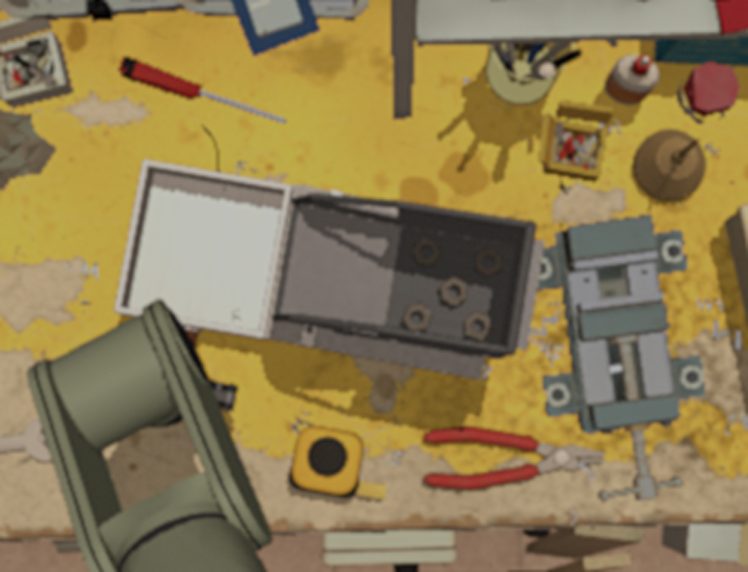

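Emit:
play_rows:
  commands: "0 0 0 0; 0 0 0 0; 0 0 0 0; 0 0 0 0; 0 0 0 0; 0 0 -10 0; 0 0 -20 0; 0 0 -40 0; 0 0 -40 0; 0 0 -40 0; 0 0 -40 0; 0 0 -40 0"
  claw: 40

```text
t: 5.68
ee_pos: [0.4461, 0.3179, 0.261]
tcp_rot: [-3.135, 0.008, 1.348]
ft_force: [-0.2, 0.5, 0.4]
gripper_width: 0.467
```

Emit:
play_rows:
  commands: "0 0 -40 0; 0 0 -40 7; 0 0 -30 7; 0 0 -10 7; 0 0 0 7; 0 0 0 7; 0 0 0 7; 0 0 0 7; 0 0 0 7; 0 0 0 7; 0 0 0 7; 0 0 0 7"

```text
t: 6.68
ee_pos: [0.4465, 0.3181, 0.415]
tcp_rot: [-3.13, -0.029, -0.029]
ft_force: [-0.0, 0.5, -0.3]
gripper_width: 0.469
```

```bash
python3 go.py .515 -.0286 .32 -12.3;python3 pan.py p3
```

```text
shift mm [140.8 324.2  95. ] turn 10.63 pos [0.4465 0.3181 0.415 ] yaw -1.67 F [-0.   0.5 -0.3] t 6.68 w 0.469
pan rect riser frame ((-0.1819664090871811, -0.006857588887214661), (0.1457369178533554, 0.16442322731018066), 0.68180251121521)
rx 1,99% [-0.2548 -0.1094] ry [-0.0756  0.0752]
far edge slope deg 0.9060054265178714 at mid 0.0712082011850334
outer slope deg -0.6548494622393283 at mid -0.2519387644443888
riserside slope deg -0.5674754565952796 at mid -0.11110898019706995
```

Emit:
play_rows:
  commands: "0 0 0 5.3; 0 0 0 5.3; 14.5 33 0 0; 14.5 33 0 0; 14.5 33 0 0; 14.5 33 0 0; 14.5 33 5 0; 14.5 33 5 0; 14.5 33 5 0; 14.5 33 5 0; 14.5 33 10 0; 14.5 33 10 0"

```text
t: 7.73
ee_pos: [0.5211, -0.0416, 0.3823]
tcp_rot: [-3.12, -0.042, -0.179]
ft_force: [1.1, 0.1, -0.6]
gripper_width: 0.467
```

```bash
python3 go.py .515 -.0286 .26 -12.3
```

```text
shift mm [ -8.7 -11.4 122.3] turn 2.06 pos [ 0.5211 -0.0416  0.3823] yaw -10.24 F [ 1.1  0.1 -0.6] t 7.73 w 0.467
```

Emit:
play_rows:
  commands: "-5 -7 10 2; -5 -5 25 0; 0 0 25 0; 0 0 20 0; 0 0 15 0; 0 0 10 0; 0 0 0 0"

```text
t: 8.32
ee_pos: [0.5177, -0.038, 0.2748]
tcp_rot: [-3.123, -0.045, -0.215]
ft_force: [-1.0, 0.6, -0.8]
gripper_width: 0.469
```

```bash
python3 go.py .515 -.0286 .2235 -12.3; python3 - <<'E'
from h import *
from plant import camera
c=camera("scene");cv2.imwrite("pics/s1.png",cv2.resize(c["frame"][150:350,220:480,::-1],None,fx=3,fy=3,interpolation=2))
E
```

```text
shift mm [-4.6 -8.6 51.3] turn -0.02 pos [ 0.5177 -0.038   0.2748] yaw -12.32 F [-1.   0.6 -0.8] t 8.32 w 0.469
```

View pics/s1.png

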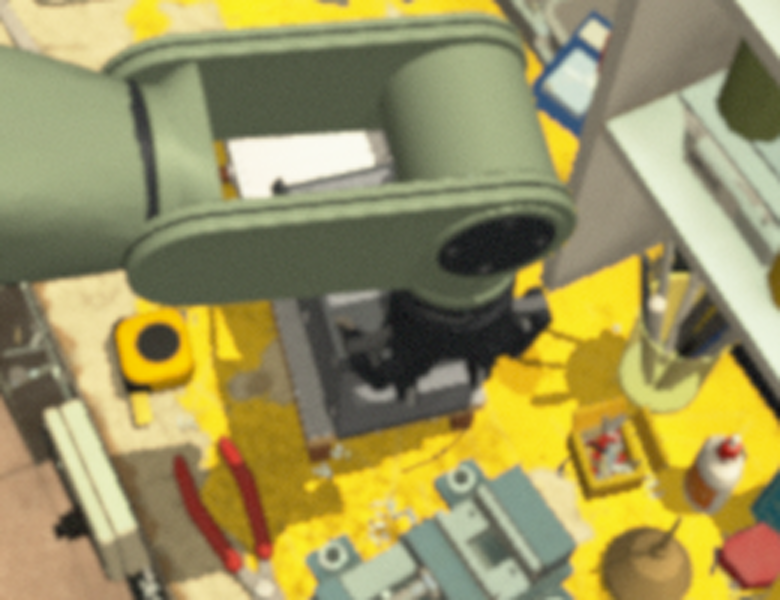

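```bash
python3 - <<'E'
from h import *
np.set_printoptions(precision=3,suppress=True)
c=dict(np.load("top0.npz"));W=pts(c)
for v in range(20,146,10): print(v,W[v,343],W[v,420])
c=dict(np.load("scene0.npz"));W=pts(c);m=(W[...,2]>.15)&(W[...,0]>.6)&(W[...,0]<.9)&(W[...,1]>-.2)&(W[...,1]<.3)
P=W[m];
for a in np.arange(.6,.9,.02):
    q=P[(P[:,0]>a)&(P[:,0]<a+.02)]
    if len(q)>3: print(round(a,2),len(q),q.min(0),q.max(0))
E
```

```text
20 [0.719 0.103 0.655] [0.724 0.011 0.638]
30 [0.72  0.103 0.624] [ 0.75  -0.002  0.544]
40 [0.72  0.103 0.594] [ 0.751 -0.006  0.508]
50 [0.719 0.103 0.56 ] [ 0.737 -0.006  0.506]
60 [0.72  0.102 0.523] [ 0.723 -0.006  0.504]
70 [0.72  0.102 0.482] [ 0.765 -0.029  0.341]
80 [0.721 0.102 0.434] [ 0.75  -0.029  0.335]
90 [0.719 0.102 0.391] [ 0.752 -0.037  0.275]
100 [0.72  0.101 0.333] [ 0.734 -0.036  0.274]
110 [0.72  0.101 0.274] [ 0.759 -0.058  0.119]
120 [0.718 0.101 0.211] [ 0.769 -0.073 -0.001]
130 [0.72  0.1   0.126] [ 0.746 -0.072  0.002]
140 [0.719 0.1   0.041] [ 0.714 -0.065  0.046]
0.6 105 [0.6   0.114 0.15 ] [0.613 0.197 0.214]
0.7 4066 [ 0.706 -0.2    0.151] [0.72  0.3   0.876]
0.72 14756 [ 0.72 -0.2   0.15] [0.74  0.299 0.877]
0.74 21371 [ 0.74 -0.2   0.15] [0.76  0.3   0.876]
0.76 6542 [ 0.76  -0.2    0.151] [0.78  0.3   0.875]
0.78 2076 [ 0.78  -0.2    0.272] [0.8   0.299 0.808]
0.8 2220 [ 0.8   -0.2    0.152] [0.82  0.3   0.669]
0.82 660 [ 0.82  -0.2    0.156] [0.84 0.3  0.65]
0.84 249 [ 0.84  -0.197  0.27 ] [0.86  0.299 0.572]
0.86 90 [0.86  0.262 0.563] [0.88  0.299 0.571]
0.88 18 [0.88  0.283 0.562] [0.889 0.296 0.567]
```

Emit:
play_rows:
  commands: "-5 -6 15 0; 0 0 15 0; 0 0 12 0; 0 0 8 0; 0 0 0 0"

```text
t: 8.78
ee_pos: [0.5217, -0.0313, 0.232]
tcp_rot: [-3.124, -0.061, -0.211]
ft_force: [-0.1, -1.2, 0.7]
gripper_width: 0.467
```

```bash
python3 go.py .515 -.0286 .2235 -12.3; python3 - <<'E'
from h import *
from plant import camera
c=camera("wrist");cv2.imwrite("pics/w3.png",c["frame"][:,:,::-1])
E
```

```text
shift mm [-7.2 -1.2  8.5] turn 0.22 pos [ 0.5217 -0.0313  0.232 ] yaw -12.08 F [-0.1 -1.2  0.7] t 8.78 w 0.467
```

View pics/w3.png

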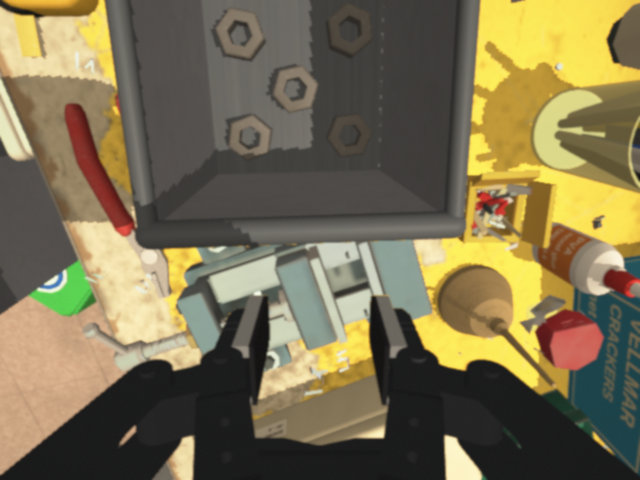

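Emit:
play_rows:
  commands: "-5 0 6 0; -2 0 4 0; 0 0 0 0; 0 -4 0 0; 0 -4 0 0; 0 0 0 0"

```text
t: 9.33
ee_pos: [0.5191, -0.022, 0.2252]
tcp_rot: [-3.124, -0.068, -0.211]
ft_force: [-0.2, 0.5, -0.3]
gripper_width: 0.47
```

```bash
cat > st.py <<'E'
import numpy as np
from plant import arm
s=arm.get_state();p=s["ee_pos"];d=np.array([.213,.977]);e=np.array([.977,-.213]);C=np.array([.547,.118])
F=s["ft_force"]
R=s["tcp_rot"]
cr,sr=np.cos(R[0]),np.sin(R[0]);cp,sp=np.cos(R[1]),np.sin(R[1]);cy,sy=np.cos(R[2]),np.sin(R[2])
Rm=np.array([[cy,-sy,0],[sy,cy,0],[0,0,1]])@np.array([[cp,0,sp],[0,1,0],[-sp,0,cp]])@np.array([[1,0,0],[0,cr,-sr],[0,sr,cr]])
tip=p+Rm[:,2]*.021
q=tip[:2]-C
print("t",round(s["t"],2),"TCP z",p[2].round(4),"tip rx ry z",round(-(q@d),4),round(q@e,4),tip[2].round(4),"tilt(x,y)",(Rm[:2,2]).round(3),"yaw",np.degrees(R[2]).round(1),"F push,lat,z",round(-F[:2]@d,1),round(F[:2]@e,1),F[2].round(1))
E
python3 st.py
```

```text
t 9.33 TCP z 0.2252 tip rx ry z 0.1424 0.004 0.2042 tilt(x,y) [0.07  0.003] yaw -12.1 F push,lat,z -0.4 -0.3 -0.3
```

Emit:
play_rows:
  commands: "0 -5 0 0; 0 -5 0 0; 0 -5 0 0; 0 -5 0 0"

```text
t: 9.67
ee_pos: [0.5237, -0.0022, 0.2262]
tcp_rot: [-3.127, -0.069, -0.211]
ft_force: [0.3, -1.3, -1.0]
gripper_width: 0.474
```

```bash
python3 st.py
```

```text
t 9.67 TCP z 0.2262 tip rx ry z 0.1221 0.0043 0.2052 tilt(x,y) [ 0.07 -0.  ] yaw -12.1 F push,lat,z 1.2 0.5 -1.0
```

Emit:
play_rows:
  commands: "0 -4 0.5 0; 0 -4 0.5 0; 0 -4 0.5 0"

```text
t: 9.92
ee_pos: [0.5266, 0.0085, 0.2258]
tcp_rot: [-3.134, -0.07, -0.21]
ft_force: [-6.1, -16.2, 5.9]
gripper_width: 0.471
```

```bash
python3 st.py
```

```text
t 9.92 TCP z 0.2258 tip rx ry z 0.1111 0.0049 0.2048 tilt(x,y) [ 0.07  -0.007] yaw -12.0 F push,lat,z 17.1 -2.6 5.9
```

Emit:
play_rows:
  commands: "0 -4 0.5 0; 0 -4 0.5 0; 0 -4 0.5 0"

```text
t: 10.17
ee_pos: [0.5269, 0.0088, 0.2264]
tcp_rot: [3.119, -0.068, -0.208]
ft_force: [-6.3, -14.0, 3.6]
gripper_width: 0.464
```

```bash
python3 st.py
```

```text
t 10.17 TCP z 0.2264 tip rx ry z 0.1114 0.005 0.2054 tilt(x,y) [ 0.062 -0.036] yaw -11.9 F push,lat,z 15.0 -3.1 3.6
```

Emit:
play_rows:
  commands: "0 -4 -4 0; 0 -4 -4 0; 0 -4 -4 0"

```text
t: 10.42
ee_pos: [0.5256, 0.0155, 0.2349]
tcp_rot: [3.105, -0.061, -0.211]
ft_force: [-0.2, -6.8, -3.6]
gripper_width: 0.47
```

```bash
python3 st.py;python3 - <<'E'
from h import *
from plant import camera
c=camera("scene");cv2.imwrite("pics/s2.png",cv2.resize(c["frame"][150:350,220:480,::-1],None,fx=3,fy=3,interpolation=2))
E
```

```text
t 10.42 TCP z 0.2349 tip rx ry z 0.1055 0.0022 0.214 tilt(x,y) [ 0.052 -0.049] yaw -12.1 F push,lat,z 6.7 1.3 -3.6
```

View pics/s2.png

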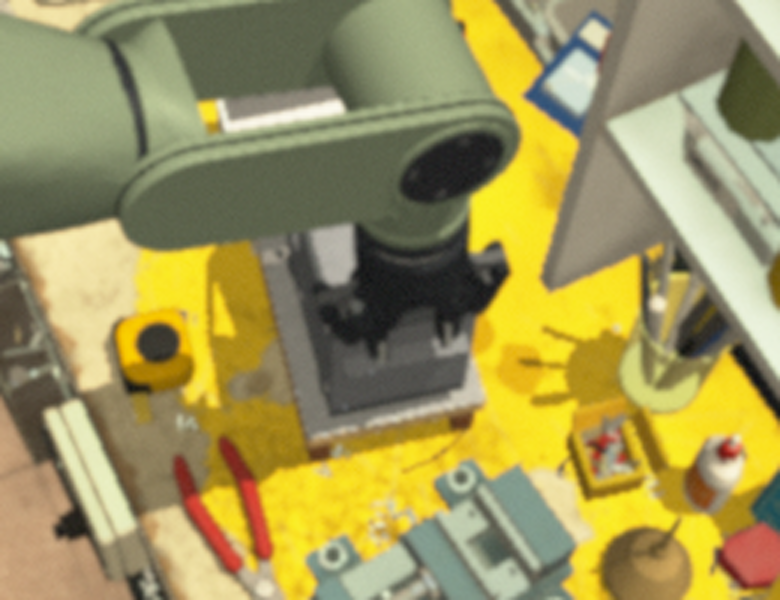

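```bash
cat > arc.py <<'E'
import sys,numpy as np
from plant import arm
from scipy.spatial.transform import Rotation as Ro
s=arm.get_state();p=s["ee_pos"];d=np.array([.213,.977,0]);e=np.array([.977,-.213,0]);C=np.array([.547,.118,0])
F=s["ft_force"];Rm=Ro.from_euler("xyz",s["tcp_rot"]).as_matrix()
tip=p+Rm[:,2]*.021-0*Rm[:,1]; fr=tip-Rm[:,1]*.011
q=fr-C;rx=-(q@d);ry=q@e
X=rx+.051;Z=fr[2]-.07;r=np.hypot(X,Z);ph=np.arctan2(Z,X)
print("t",round(s["t"],2),"front rx ry z",round(rx,4),round(ry,4),fr[2].round(4),"r",r.round(4),"tilt est",np.degrees(ph).round(1)-41.8,"toolz",Rm[:,2].round(3),"yaw",np.degrees(s["tcp_rot"][2]).round(1),"F push,lat,z",round(-F@d,1),round(F@e,1),F[2].round(1),"w",round(s["gripper_width"],2))
for st in (4,6):
    sg=float(sys.argv[1]) if len(sys.argv)>1 else 1
    w=sg*st*(np.sin(ph)*d+np.cos(ph)*np.array([0,0,1]))
    print("step",st,"tool",(Rm.T@w).round(1))
E
python3 arc.py
```

```text
t 10.47 front rx ry z 0.0938 0.0024 0.2142 r 0.2044 tilt est 3.1000000000000014 toolz [ 0.052 -0.048 -0.997] yaw -12.1 F push,lat,z 5.4 1.1 -2.8 w 0.47
step 4 tool [ 0.2 -2.7 -2.9]
step 6 tool [ 0.3 -4.1 -4.4]
```

Emit:
play_rows:
  commands: "0.2 -4.5 -3.5 0; 0.2 -4.5 -3.5 0; 0.2 -4.5 -3.5 0; 0.2 -4.5 -3.5 0"

```text
t: 10.8
ee_pos: [0.5279, 0.027, 0.2457]
tcp_rot: [3.086, -0.057, -0.215]
ft_force: [0.3, -8.0, -1.9]
gripper_width: 0.464
```

```bash
python3 arc.py
```

```text
t 10.8 front rx ry z 0.0832 0.0019 0.2241 r 0.2044 tilt est 7.200000000000003 toolz [ 0.044 -0.066 -0.997] yaw -12.3 F push,lat,z 7.7 2.0 -1.9 w 0.46
step 4 tool [ 0.2 -2.9 -2.8]
step 6 tool [ 0.2 -4.3 -4.2]
```

Emit:
play_rows:
  commands: "0.2 -5 -3.5 0; 0.2 -5 -3.5 0; 0.2 -5 -3.5 0; 0.2 -5 -3.5 0; 0.2 -5 -3.2 0; 0.2 -5 -3.2 0"

```text
t: 11.3
ee_pos: [0.5323, 0.0472, 0.2612]
tcp_rot: [3.057, -0.052, -0.218]
ft_force: [-0.2, -7.1, -0.5]
gripper_width: 0.468
```

```bash
python3 arc.py
```

```text
t 11.3 front rx ry z 0.0631 0.0019 0.2394 r 0.2042 tilt est 14.200000000000003 toolz [ 0.033 -0.093 -0.995] yaw -12.5 F push,lat,z 7.0 1.3 -0.5 w 0.47
step 4 tool [ 0.1 -3.1 -2.5]
step 6 tool [ 0.2 -4.7 -3.8]
```

Emit:
play_rows:
  commands: "0.2 -5 -3.2 0; 0.2 -5 -3.2 0; 0.2 -5 -3.2 0; 0.2 -5 -3.0 0; 0.2 -5.2 -3.0 0; 0.2 -5.2 -2.8 0; 0.2 -5.2 -2.8 0; 0.2 -5.2 -2.8 0"

```text
t: 11.97
ee_pos: [0.539, 0.0782, 0.2782]
tcp_rot: [3.023, -0.045, -0.221]
ft_force: [-1.9, -6.4, 0.1]
gripper_width: 0.47
```

```bash
python3 arc.py
```

```text
t 11.97 front rx ry z 0.0321 0.0017 0.2561 r 0.2038 tilt est 24.10000000000001 toolz [ 0.017 -0.125 -0.992] yaw -12.7 F push,lat,z 6.6 -0.5 0.1 w 0.47
step 4 tool [ 0.  -3.4 -2.1]
step 6 tool [ 0.1 -5.2 -3.1]
```

Emit:
play_rows:
  commands: "0.2 -5.3 -2.7 0; 0.2 -5.3 -2.7 0; 0.2 -5.3 -2.6 0; 0.2 -5.3 -2.6 0; 0.2 -5.3 -2.4 0; 0.2 -5.3 -2.4 0; 0.2 -5.3 -2.3 0; 0.2 -5.3 -2.2 0"

```text
t: 12.63
ee_pos: [0.5474, 0.1155, 0.2912]
tcp_rot: [2.999, -0.039, -0.224]
ft_force: [-1.0, -3.7, 0.5]
gripper_width: 0.47
```

```bash
python3 arc.py;python3 - <<'E'
from h import *
from plant import camera
c=camera("top");cv2.imwrite("pics/t2.png",cv2.resize(c["frame"][90:350,160:500,::-1],None,fx=2.2,fy=2.2,interpolation=2))
c=camera("scene");cv2.imwrite("pics/s3.png",cv2.resize(c["frame"][130:330,220:480,::-1],None,fx=3,fy=3,interpolation=2))
E
```

```text
t 12.63 front rx ry z -0.0056 0.0019 0.2689 r 0.204 tilt est 35.3 toolz [ 0.006 -0.147 -0.989] yaw -12.8 F push,lat,z 3.9 -0.2 0.5 w 0.47
step 4 tool [-0.  -3.7 -1.4]
step 6 tool [-0.  -5.6 -2.2]
```

View pics/t2.png

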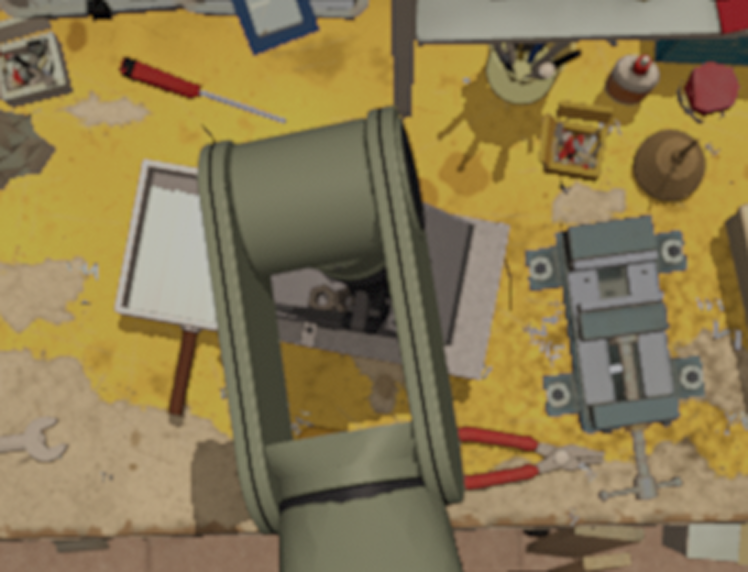

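View pics/s3.png

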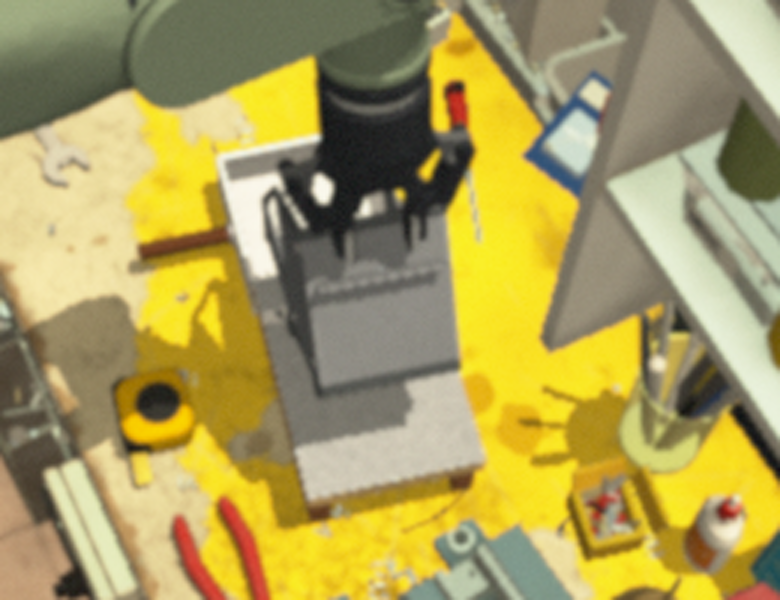

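Emit:
play_rows:
  commands: "0 -4.5 -1.5 0; 0 -4.5 -1.5 0; 0 -4.5 -1.5 0; 0 -4.5 -1.4 0; 0 -4.5 -1.4 0; 0 -4.5 -1.3 0; 0 -4.5 -1.2 0"

```text
t: 13.32
ee_pos: [0.5549, 0.1502, 0.2965]
tcp_rot: [3.0, -0.039, -0.223]
ft_force: [-0.7, -3.0, 1.1]
gripper_width: 0.467
```

```bash
cat > look.py <<'E'
from h import *
from plant import camera
import sys
n=sys.argv[1]
c=camera("top");a=cv2.resize(c["frame"][140:260,200:320,::-1],None,fx=3.3,fy=3.3,interpolation=2)
W=pts(c)
c=camera("scene");b=cv2.resize(c["frame"][130:290,250:410,::-1],(396,396),interpolation=2)
cv2.imwrite(f"pics/{n}.png",np.hstack([a,b]))
W=pts(c);H=W[...,2];d=np.array([.213,.977]);e=np.array([.977,-.213]);C=np.array([.547,.118])
rx=-((W[...,:2]-C)@d);ry=(W[...,:2]-C)@e
m=np.isfinite(H)&(abs(ry)<.045)&(rx>-.04)&(rx<.13)&(H>.095)&(H<.19)
for k in range(3):
    f=np.polyfit(H[m],rx[m],1) if k==0 else f
    m&=abs(np.polyval(f,H)-rx)<.006*(3-k); f=np.polyfit(H[m],rx[m],1)
print("wall tilt deg from depth",np.degrees(np.arctan(-f[0])).round(1),m.sum())
E
python3 arc.py; python3 look.py l1
```

```text
t 13.32 front rx ry z -0.0411 0.0018 0.2742 r 0.2044 tilt est 45.400000000000006 toolz [ 0.006 -0.146 -0.989] yaw -12.8 F push,lat,z 3.1 -0.1 1.1 w 0.47
step 4 tool [-0.  -3.9 -0.8]
step 6 tool [-0.  -5.9 -1.1]
wall tilt deg from depth -13.6 101
```

View pics/l1.png

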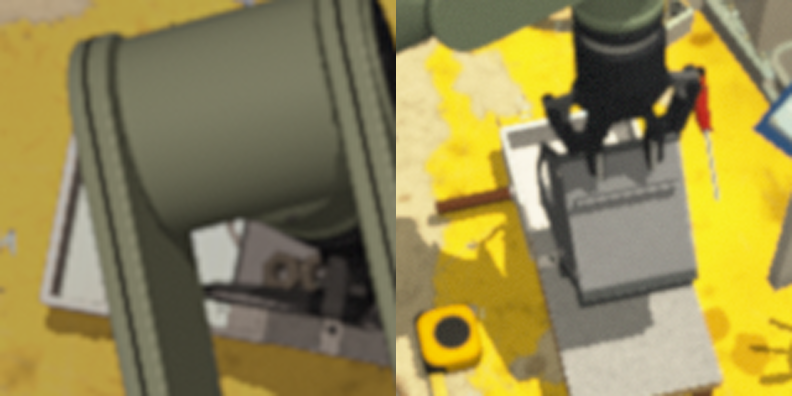

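Emit:
play_rows:
  commands: "0 -3.5 -0.7 0; 0 -3.5 -0.6 0; 0 -3.5 -0.6 0; 0 -2 -0.3 0; 0 0 0 0; 0 0 0 0; 0 0 0 0"

```text
t: 14.0
ee_pos: [0.5581, 0.1649, 0.297]
tcp_rot: [3.001, -0.039, -0.222]
ft_force: [0.0, -2.5, 0.3]
gripper_width: 0.466
```

```bash
cat > fix.py <<'E'
s=open("look.py").read()
i=s.index("m=np.isfinite");s=s[:i]+'''th=np.radians(float(sys.argv[2]))
lo=.085+.148*np.sin(th);hi=lo+.09*np.cos(th)
m=np.isfinite(H)&(abs(ry)<.04)&(rx>-.06)&(rx<.1)&(H>lo)&(H<hi)
P=np.stack([rx[m],H[m]],-1).astype(np.float32)
l=cv2.fitLine(P,cv2.DIST_HUBER,0,.002,.001).ravel()
print("wall tilt deg from depth",np.degrees(np.arctan2(-l[0]*np.sign(l[1]),abs(l[1]))).round(1),len(P))
'''
open("look.py","w").write(s)
E
python3 fix.py; python3 arc.py; python3 look.py l2 49
```

```text
t 14.0 front rx ry z -0.0562 0.0018 0.2747 r 0.2048 tilt est 49.7 toolz [ 0.007 -0.145 -0.989] yaw -12.7 F push,lat,z 2.4 0.6 0.3 w 0.47
step 4 tool [-0.  -4.  -0.5]
step 6 tool [-0.  -6.  -0.7]
wall tilt deg from depth 50.7 1371
```

View pics/l2.png

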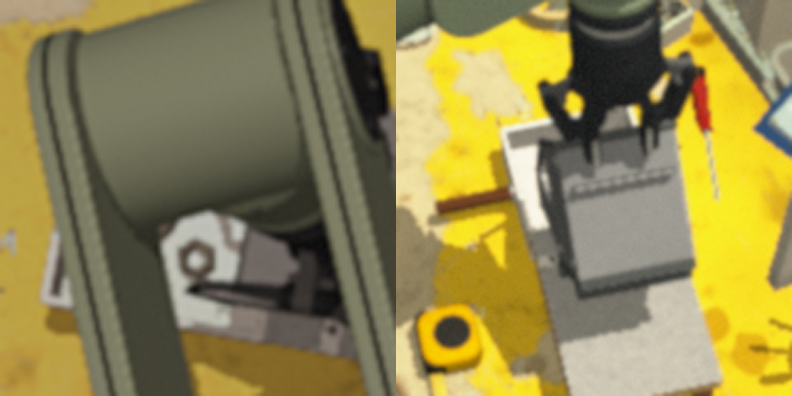

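Emit:
play_rows:
  commands: "0 -3 -0.2 0; 0 -3 -0.2 0; 0 -2 -0.2 0; 0 0 0 0; 0 0 0 0; 0 0 0 0; 0 0 0 0; 0 0 0 0"

```text
t: 14.77
ee_pos: [0.56, 0.1736, 0.2966]
tcp_rot: [3.002, -0.039, -0.223]
ft_force: [-0.4, -1.9, -0.1]
gripper_width: 0.465
```

```bash
python3 arc.py; python3 look.py l3 52; python3 - <<'E'
from h import *
from plant import camera
c=camera("wrist");cv2.imwrite("pics/w4.png",c["frame"][:,:,::-1])
E
```

```text
t 14.77 front rx ry z -0.065 0.0018 0.2743 r 0.2048 tilt est 52.10000000000001 toolz [ 0.007 -0.144 -0.99 ] yaw -12.8 F push,lat,z 1.9 -0.0 -0.1 w 0.47
step 4 tool [-0.  -4.  -0.3]
step 6 tool [-0.1 -6.  -0.4]
wall tilt deg from depth 53.3 1377
```

View pics/l3.png

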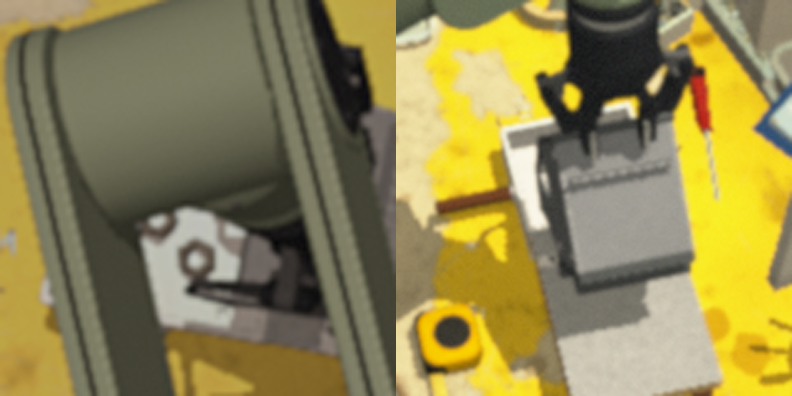

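View pics/w4.png

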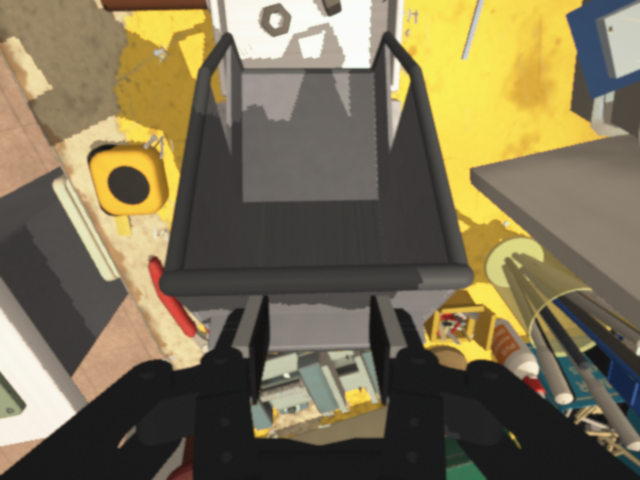

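Emit:
play_rows:
  commands: "0 -3 0 0; 0 -2.5 0 0; 0 0 0 0; 0 0 0 0; 0 0 0 0; 0 0 0 0"

```text
t: 15.42
ee_pos: [0.5614, 0.1798, 0.2961]
tcp_rot: [3.003, -0.039, -0.223]
ft_force: [0.0, -2.3, 0.7]
gripper_width: 0.47
```

```bash
python3 arc.py -1; python3 look.py l4 53; python3 - <<'E'
from h import *
from plant import camera
c=camera("wrist");im=c["frame"][:,:,::-1];cv2.imwrite("pics/w5.png",np.clip(im[0:300,160:480].astype(float)*1.8,0,255))
E
```

```text
t 15.42 front rx ry z -0.0714 0.0019 0.2738 r 0.2049 tilt est 53.900000000000006 toolz [ 0.007 -0.143 -0.99 ] yaw -12.7 F push,lat,z 2.2 0.5 0.7 w 0.47
step 4 tool [0.  4.  0.2]
step 6 tool [0.1 6.  0.2]
wall tilt deg from depth 55.1 1398[ WARN:0@1.603] global loadsave.cpp:1063 imwrite_ Unsupported depth image for selected encoder is fallbacked to CV_8U.
```

View pics/w5.png

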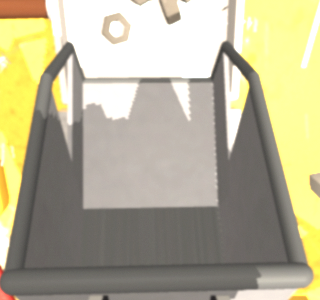

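Emit:
play_rows:
  commands: "0 4 0.2 0; 0 4 0.3 0; 0 4 0.4 0; 0 4 0.5 0; 0 4 0.6 0; 0 4 0.7 0; 0 4 0.8 0"

```text
t: 16.15
ee_pos: [0.5545, 0.149, 0.2969]
tcp_rot: [3.002, -0.039, -0.223]
ft_force: [0.0, -2.5, 1.0]
gripper_width: 0.47
```

```bash
python3 arc.py -1
```

```text
t 16.15 front rx ry z -0.0398 0.0016 0.2746 r 0.2049 tilt est 45.10000000000001 toolz [ 0.007 -0.144 -0.989] yaw -12.8 F push,lat,z 2.5 0.6 1.0 w 0.47
step 4 tool [0.  3.9 0.8]
step 6 tool [0.  5.9 1.2]
```

Emit:
play_rows:
  commands: "0 4.5 1 0; 0 4.5 1.1 0; 0 4.5 1.2 0; 0 4.5 1.3 0; 0 4.5 1.4 0; 0 4.5 1.5 0; 0 4.4 1.6 0; 0 4.4 1.7 0; 0 4.4 1.8 0; 0 4.3 1.9 0"

```text
t: 16.98
ee_pos: [0.5423, 0.0964, 0.2866]
tcp_rot: [2.996, -0.037, -0.224]
ft_force: [0.2, -3.9, -0.7]
gripper_width: 0.471
```

```bash
python3 arc.py -1
```

```text
t 16.98 front rx ry z 0.0143 0.0009 0.2643 r 0.2049 tilt est 29.60000000000001 toolz [ 0.003 -0.149 -0.989] yaw -12.8 F push,lat,z 3.8 1.0 -0.7 w 0.47
step 4 tool [-0.   3.6  1.8]
step 6 tool [-0.   5.3  2.7]
```

Emit:
play_rows:
  commands: "0 3.8 2 0; 0 3.8 2.1 0; 0 3.7 2.2 0; 0 3.6 2.3 0; 0 3.6 2.3 0; 0 3.5 2.4 0; 0 3.4 2.5 0; 0 3.4 2.6 0"

```text
t: 17.65
ee_pos: [0.5349, 0.0609, 0.2709]
tcp_rot: [2.993, -0.036, -0.224]
ft_force: [-1.7, -4.7, -0.2]
gripper_width: 0.465
```

```bash
python3 arc.py -1
```

```text
t 17.65 front rx ry z 0.0506 0.0012 0.2485 r 0.2054 tilt est 18.6 toolz [ 0.002 -0.152 -0.988] yaw -12.8 F push,lat,z 4.9 -0.6 -0.2 w 0.47
step 4 tool [-0.   3.1  2.5]
step 6 tool [-0.1  4.7  3.7]
```

Emit:
play_rows:
  commands: "0 3 2.7 0; 0 3 2.7 0; 0 3 2.8 0; 0 3 2.8 0; 0 2.9 2.8 0; 0 2.8 2.9 0; 0 2.7 2.9 0"

```text
t: 18.23
ee_pos: [0.5287, 0.0331, 0.252]
tcp_rot: [2.986, -0.034, -0.224]
ft_force: [-1.6, -5.6, -1.5]
gripper_width: 0.468
```

```bash
python3 arc.py -1
```

```text
t 18.23 front rx ry z 0.0792 0.0011 0.2295 r 0.2059 tilt est 9.0 toolz [-0.001 -0.158 -0.987] yaw -12.8 F push,lat,z 5.8 -0.4 -1.5 w 0.47
step 4 tool [-0.1  2.7  3. ]
step 6 tool [-0.1  4.   4.5]
```

Emit:
play_rows:
  commands: "0 2.4 2.9 0; 0 2.4 2.9 0; 0 2.3 2.9 0; 0 2.2 2.8 0; 0 2 2.6 0; 0 2 2.6 0; 0 1.8 2.4 0; 0 1.8 2.2 0"

```text
t: 18.9
ee_pos: [0.5228, 0.0087, 0.2281]
tcp_rot: [2.982, -0.031, -0.224]
ft_force: [0.6, 0.3, -0.4]
gripper_width: 0.466
```

```bash
python3 arc.py -1
```

```text
t 18.9 front rx ry z 0.1045 0.0004 0.2056 r 0.2063 tilt est -0.6999999999999957 toolz [-0.006 -0.161 -0.987] yaw -12.8 F push,lat,z -0.4 0.5 -0.4 w 0.47
step 4 tool [-0.1  2.1  3.4]
step 6 tool [-0.1  3.2  5.1]
```

Emit:
play_rows:
  commands: "0 5 0 0; 0 10 0 0; 0 15 0 0; 0 15 0 0; 0 10 -20 0; 0 0 -40 0; 0 0 -40 0; 0 0 -40 0; -30 0 -20 0; -35 0 0 0; -35 0 0 0; -35 0 0 0"

```text
t: 19.9
ee_pos: [0.3808, 0.0098, 0.4017]
tcp_rot: [3.002, -0.043, -0.224]
ft_force: [-0.4, -0.3, 0.4]
gripper_width: 0.467
```

```bash
python3 st.py; python3 - <<'E'
from h import *
from plant import camera
for n in ["top","scene"]:
    c=camera(n);np.savez(n+"9.npz",**c)
    im=c["frame"][:,:,::-1]
    cv2.imwrite(f"pics/{n}9.png",cv2.resize(im[90:350,160:500] if n=="top" else im[130:330,220:480],None,fx=2.2 if n=="top" else 3,fy=2.2 if n=="top" else 3,interpolation=2))
E
```

```text
t 19.9 TCP z 0.4017 tip rx ry z 0.144 -0.1385 0.3809 tilt(x,y) [ 0.01  -0.145] yaw -12.8 F push,lat,z 0.4 -0.3 0.4
```

View pics/top9.png

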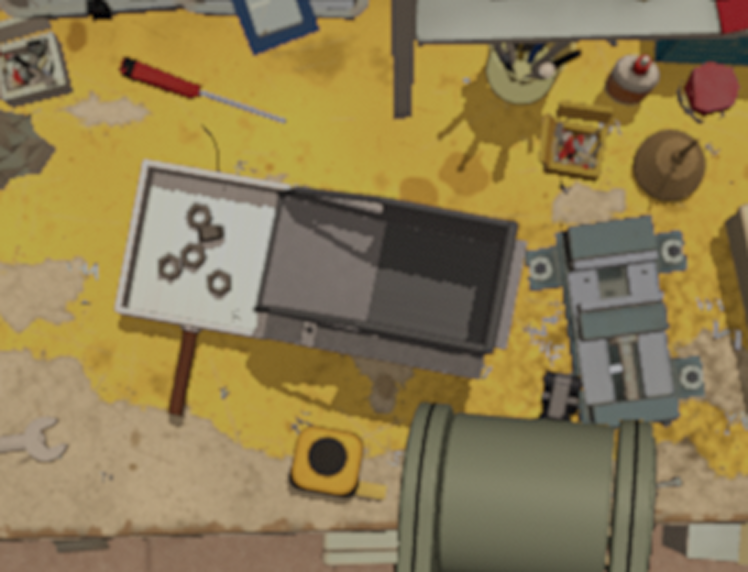

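View pics/scene9.png

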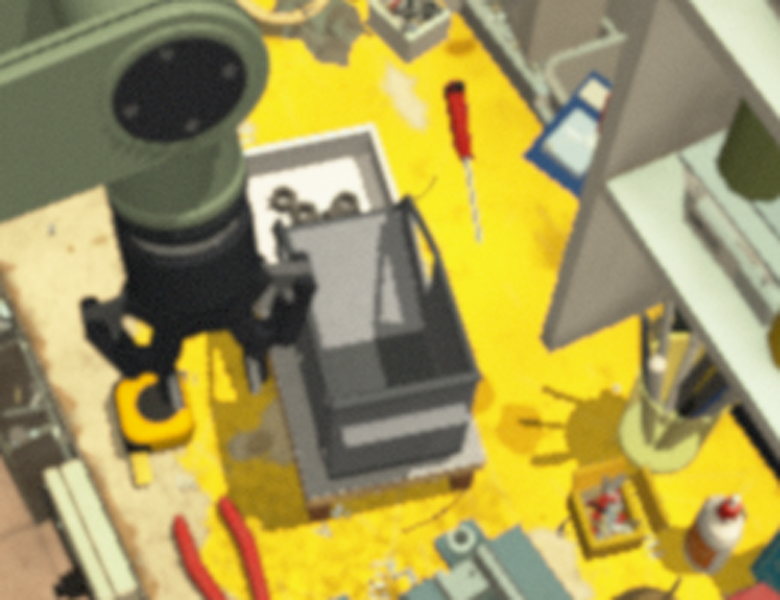

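```bash
python3 - <<'E'
from h import *
c=dict(np.load("top9.npz"));W=pts(c);H=W[...,2]
d=np.array([.213,.977]);e=np.array([.977,-.213]);C=np.array([.547,.118])
rx=-((W[...,:2]-C)@d);ry=(W[...,:2]-C)@e
for u,v in [(200,212),(210,235),(193,250),(170,262),(219,278)]:
    a,b=int(160+u/2.2),int(90+v/2.2);print("nut rx,ry",rx[b,a].round(3),ry[b,a].round(3),"max z near",np.nanmax(H[b-3:b+4,a-3:a+4]).round(3))
m=np.isfinite(H)&(H>.037)&(H<.055)&(rx<-.095)&(rx>-.3)&(abs(ry)<.09)
print("pan",np.percentile(rx[m],[1,99]),np.percentile(ry[m],[1,99]),"rim z",[np.median(H[m&q]).round(4) for q in (rx<-.245,ry>.065,ry<-.065)])
m=np.isfinite(H)&(H>.217)&(rx>.04)&(abs(ry)<.045);f=np.polyfit(ry[m],rx[m],1);print("bead rx",f,"z",np.median(H[m]),"edge rx",f[1]-.146)
s=np.isfinite(H)&(H>.15)&(rx>.0)&(rx<.08)&(abs(ry)<.09);print("ry mid",(ry[s].min()+ry[s].max())/2)
for nm,q in [("floor",(abs(ry)<.035)&(rx>.0)&(rx<.07)&(H>.08)&(H<.12))]:
    A=np.stack([rx[q],ry[q],np.ones(q.sum())],-1);k=np.linalg.lstsq(A,H[q],rcond=None)[0];print("floor slope",k,"max",H[q].max())
c0=dict(np.load("top0.npz"));
df=np.abs(c["frame"].astype(int)-c0["frame"]).sum(2)
for n,(a,b,x,y) in {"can":(445,140,485,185),"tape":(290,280,330,318),"pliers":(350,282,400,315)}.items(): print(n,df[b:y,a:x].mean())
E
```

```text
nut rx,ry -0.203 0.042 max z near 0.023
nut rx,ry -0.184 0.019 max z near 0.034
nut rx,ry -0.201 0.002 max z near 0.021
nut rx,ry -0.221 -0.014 max z near 0.022
nut rx,ry nan nan max z near 0.023
pan [-0.25699214 -0.10998182] [-0.08469775  0.07678424] rim z [np.float64(0.0469), np.float64(0.0477), np.float64(0.0474)]
bead rx [0.00939438 0.09697336] z 0.22420323140531462 edge rx -0.04902663898114508
ry mid -0.0005944051423034252
floor slope [0.00217967 0.00066636 0.09700584] max 0.10475114738440872
can 2.8538888888888887
tape 3.7151315789473682
pliers 115.77090909090909
```

```bash
python3 -c "
from plant import arm
print(arm.sign_off())"
```

```text
the job is handed in; nothing more can be done
None
```

The job is handed in at about 20 s of the 69 s allowed. All five nuts are in the pan and the tub is standing upright on its riser; `sign_off` gave no verdict.

**What I did:** I slid the pan by its handle to x = -0.182, y = -0.001 m in the riser frame. I then pushed the tub about 18 mm up to the stop strip and rocked it with the open fingers between the ledge and the rear rim. The tilt reached 54° by the arm's arc and 55° by depth. The nuts slid out and I let the tub back down at about 0.3 rad/s until the contact force was zero.

**Last checks:**
- **Nuts:** the top picture shows all five in the pan. Four have measured tops between 21 and 23 mm. One stands on edge at 34 mm, which is still below the 45 mm rim. The tub is empty.
- **Pan:** its rim is level to within 1 mm and it has not moved since I released it.
- **Tub:** its inside floor slopes by about 0.002 rad, its front edge is at riser x ≈ -0.049 m, and it is centred to within 1 mm.
- **Bystanders:** the oil can and tape measure look unchanged from above. The arm covered part of the pliers in the top view, so that check failed. The scene view shows them in their original place.
- **Arm:** it was clear of everything at hand-in, at z ≈ 0.40 m.

**Disagreements:** the two tilt estimates differed by about 1°. The tool also drifted up to about 9° off vertical during the push, with no visible effect.

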